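# Switch on the shop machines in order

### The arm

A 6-joint arm with a two-finger parallel gripper is mounted at the origin on the work surface. World frame = base frame: x ahead of the robot, y to its left, z up, the work surface at z = 0. Lengths are in mm, angles in rad, forces in N, time in s.
With the tool pointing down it reaches from about 300 to 775 mm from the base axis. Payload 14.6 kg.
Tool frame: the origin (TCP) lies on the centre line of the jaws, within the pads' length; the fingertips stand 19 mm ahead of it and the grasp point (between the pads) is the TCP (bot.tip_reach is the distance from the TCP to the fingertips, in mm); z points along the fingers, y is the line along which they close (so a half turn about z gives the same grasp; the last joint's range is limited). The gripper opens to 85 mm and grips with 20 to 120 N. Pads are 22 mm wide; open, the fingers measure 114 mm over their backs; the gripper's body (76 mm by 85 mm) begins 54 mm behind the grasp point. The pads swing forward as they close: fully open they stand 13 mm farther back than shut.
Start: joints at [-1.368, 0.3, 1.521, -0, 1.321, -0.067], TCP at [146.59, -530.095, 250.281] pointing down, gripper open.
Joint ranges: [-3.03, 3.03], [-0.79, 2.21], [0.23, 2.52], [-1.04, 4.18], [0, 3.07], [-2.55, 2.55]. Speed limits (rad/s): [2.22, 2.22, 2.57, 3.14, 3.14, 3.14].

### API

Orientations are given as a unit quaternion [w, x, y, z].
In Python, from rig import bot gives the robot as it stands. Calls block until the motion is done:
- bot.move_to(position, orientation): joint-space move of the TCP to a pose.
- bot.servo_line(position, attitude=None, speed=150, until_force=None): straight line of the TCP; attitude=None keeps the orientation; speed is the mean speed in mm/s. With until_force (N) it stops when the force on the tool has changed by that much, and returns True; else False.
- bot.move_joints(angles): joint-space move.
- bot.move_gripper(opening, grip_force=None): finger opening in mm; grip_force is the grip in N (None keeps the last); returns when the fingers have stopped.
- bot.dwell(seconds).
- bot.ik(position, orientation): joint angles nearest the present ones, or None.
- bot.read_state(): the state.
- bot.read_camera(name): name is "scene" or "top" or "wrist"; returns a dict with "image" (480x640x3 uint8, blue, green, red), "depth" (480x640 float32, mm along the optical axis (not along the pixel's ray), 0 where there is no reading), "fovy" (degrees; the focal length in pixels is half the picture's height over the tangent of half this angle, whatever the lens; pixels are square), "cx", "cy" (the principal point, pixels), "eye" and "attitude" of the camera in the world; the wrist camera has in their place "mount" (4x4, takes a point from camera to tool coordinates, whose origin is the TCP and whose axes are the flange's). Camera axes: x right, y down, z forward; pixel columns grow to the right and rows downward; lengths in mm; the calibration is good to about 2 mm. A picture is of the moment at which its call begins: read the wrist's pose just before it.
A pose or a line that the arm cannot do raises bot.MotionError and nothing moves.
- bot.finish_job(): hands the job in; it is judged then, once.
The state is a dict: "clock": time; "joint_positions": joint angles; "qvel": joint speeds; "effort": joint torques, N m; "ee_pos": TCP position; "tool_rot": TCP orientation; "ft_force": force on the tool from outside, world axes, zero at the start; "moment": the same for the moment, N m; "grip_width": finger opening in mm; "grip_force": force on a finger pad.
Only numpy, scipy, OpenCV 4.12 (cv2) and the standard library are available. Lean on these libraries where they do the work, as an engineer would, in place of code of your own. Each camera call takes 0.05 s, during which the arm holds its last target. There are 200 camera calls.

### The job

Switch on the woodshop's machines in the safe order: with a fingertip, lightly press the blue button (dust extraction) fully in, then the green one (saw), then the yellow one (feed); each stays in when let go. Do not touch the red stop station, do not pick up or shove any of the button boxes, and leave the tape measure, clamp and glue bottle where they are. Finish with the hand clear of everything.

Things in the scene. Friction and masses are not known exactly. Their poses are not given: they have to be found in the camera images.
- blue_station: blue-button station (dust extraction): a loose grey box with a white lid, 80 x 80 mm and 45 mm high, about 0.6 kg, on rubber feet, with one round blue button in the middle of its lid and a blue strip on one side. Origin at the centre of its underside; z up.
- blue_top (a point): centre of the flat top of the blue button, 68 mm above the bench when the button is out; it moves with the button. The button is 34 mm across and stands 23 mm out of the lid, 13 mm when fully in.
- blue_button (a joint): how far the blue button is pushed in, m: 0 out, 0.010 fully in against its stop, which is a soft rubber cushion (pushed on, button and steel bezel give up to 7 mm more, from 6 N rising 2 N per mm, and come back). It moves straight down, takes about 4 N, and stays where it is left (no spring); it is switched on past 0.006. A light push: more than 30 N would damage it.
- green_station: green-button station (saw): a loose grey box with a white lid, 80 x 80 mm and 45 mm high, about 0.6 kg, on rubber feet, with one round green button in the middle of its lid and a green strip on one side. Origin at the centre of its underside; z up.
- green_top (a point): centre of the flat top of the green button, 68 mm above the bench when the button is out; it moves with the button. The button is 34 mm across and stands 23 mm out of the lid, 13 mm when fully in.
- green_button (a joint): how far the green button is pushed in, m: 0 out, 0.010 fully in against its stop, which is a soft rubber cushion (pushed on, button and steel bezel give up to 7 mm more, from 6 N rising 2 N per mm, and come back). It moves straight down, takes about 4 N, and stays where it is left (no spring); it is switched on past 0.006. A light push: more than 30 N would damage it.
- yellow_station: yellow-button station (feed): a loose grey box with a white lid, 80 x 80 mm and 45 mm high, about 0.6 kg, on rubber feet, with one round yellow button in the middle of its lid and a yellow strip on one side. Origin at the centre of its underside; z up.
- yellow_top (a point): centre of the flat top of the yellow button, 68 mm above the bench when the button is out; it moves with the button. The button is 34 mm across and stands 23 mm out of the lid, 13 mm when fully in.
- yellow_button (a joint): how far the yellow button is pushed in, m: 0 out, 0.010 fully in against its stop, which is a soft rubber cushion (pushed on, button and steel bezel give up to 7 mm more, from 6 N rising 2 N per mm, and come back). It moves straight down, takes about 4 N, and stays where it is left (no spring); it is switched on past 0.006. A light push: more than 30 N would damage it.
- red_station: red-button station (stop): a loose grey box with a white lid, 80 x 80 mm and 45 mm high, about 0.6 kg, on rubber feet, with one round red button in the middle of its lid and a red strip on one side. Origin at the centre of its underside; z up.
- red_top (a point): centre of the flat top of the red button, 68 mm above the bench when the button is out; it moves with the button. The button is 34 mm across and stands 23 mm out of the lid, 13 mm when fully in.
- red_button (a joint): how far the red button is pushed in, m: 0 out, 0.010 fully in against its stop, which is a soft rubber cushion (pushed on, button and steel bezel give up to 7 mm more, from 6 N rising 2 N per mm, and come back). It moves straight down, takes about 4 N, and stays where it is left (no spring); it is switched on past 0.006. A light push: more than 30 N would damage it.
- tape_measure: yellow and black tape measure standing on edge, 70 x 40 mm and 62 mm high, loose; origin at the centre of its underside.
- spring_clamp: orange and black spring clamp lying flat, about 155 x 80 mm and 20 mm high, loose; origin on the bench near its pivot, jaws to its +x.
- glue_bottle: white glue bottle with an orange cap, upright, 56 mm across and 120 mm high, loose; origin at the centre of its underside.
There are look-alikes about, which are no part of the job. Leave any pink, purple or turquoise look-alike of the green_station alone.

How it is judged (in metres and radians):
On the way, in this order (a step that is already met when the one before it is completed fails the run):
1. the blue button is pressed in (value of joint blue_button above 0.006 m), for 0.1 s.
2. then the green button is pressed in (value of joint green_button above 0.006 m), for 0.1 s.
3. then the yellow button is pressed in (value of joint yellow_button above 0.006 m), for 0.1 s.
At the end, for the whole second after the job is handed in: The blue, green and yellow buttons are each in by more than 6 of their 10 mm, the red one is out (less than 2 mm); all four stations are at rest on the bench within 15 mm of where they started, and the tape measure, clamp and bottle are within 15 mm of their start and not tipped (value of joint each of blue_button, green_button, yellow_button above 0.006 m and value of joint red_button below 0.002 m and distance of each of blue_station, green_station, yellow_station, red_station, tape_measure, spring_clamp, glue_bottle from where it was at the start of the episode below 0.015 m and height (world z) of each of blue_station, green_station, yellow_station, red_station below 0.006 m and angle between each of tape_measure, spring_clamp, glue_bottle's own z axis and vertical below 0.2 rad and linear speed of each of blue_station, green_station, yellow_station, red_station below 0.02 m/s); the robot touches nothing.
It fails at once if green is pressed before blue is in, or yellow before blue and green are in ((value of joint blue_button below 0.006 m and value of joint any of green_button, yellow_button above 0.002 m) or (value of joint green_button below 0.006 m and value of joint yellow_button above 0.002 m)).
It fails at once if the red stop station is touched or its button pushed in (contact force between any of the fingers, the arm and red_station above 1 N or value of joint red_button above 0.002 m).
It fails at once if a station is leaned on with more than 30 N (contact force between any of the fingers, the arm and blue_station above 30 N or contact force between any of the fingers, the arm and green_station above 30 N or contact force between any of the fingers, the arm and yellow_station above 30 N).
It fails at once if a station is lifted more than 6 mm, tipped, or shoved more than 15 mm (height (world z) of any of blue_station, green_station, yellow_station, red_station above 0.006 m or angle between any of blue_station, green_station, yellow_station, red_station's own z axis and vertical above 0.15 rad or distance of any of blue_station, green_station, yellow_station, red_station from where it was at the start of the episode above 0.015 m).
It fails at once if the tape measure, clamp or glue bottle is moved more than 15 mm or tipped (distance of any of tape_measure, spring_clamp, glue_bottle from where it was at the start of the episode above 0.015 m or angle between any of tape_measure, spring_clamp, glue_bottle's own z axis and vertical above 0.2 rad).
It also fails if it takes over 48 s, if anything falls off the work surface, if the arm or the gripper's body presses on something with over 40 N, if the wrist force passes 120 N, or if a joint passes its speed limit or range.

## Working session

There is one attempt and no reset: what is moved stays moved. The work goes in short steps, each a Python script; the robot and the scene stay as the last script left them, time stands still between calls to the robot, and variables do not carry over. Pictures are saved under pics/ and viewed, at most 10 in all, crops included, and the job is handed in when it is done.

```bash
mkdir -p pics; ls; python3 - <<'E'
from rig import bot
import cv2,numpy as np,pickle
d={}
for n in("top","scene"):
    c=bot.read_camera(n);d[n]=c;cv2.imwrite(f"pics/{n}0.png",c["image"])
    print(n,c["fovy"],c["cx"],c["cy"],c["eye"],c["attitude"])
pickle.dump(d,open("c.pkl","wb"))
print(bot.read_state())
E
```

```text
pics
top 42.988837304664415 312.54587730104424 234.70004252017762 [ 417.56958883  -56.61043584 1639.4913284 ] [-0.03680386  0.7094097  -0.70289698  0.03632057]
scene 46.396082414686916 321.93498760495856 244.41048609924616 [1457.99411665 -661.6965565  1171.42835827] [-0.3385451   0.81243081  0.44159322 -0.17418044]
{'clock': 0.1, 'joint_positions': array([-1.36760462e+00,  3.00407001e-01,  1.52152764e+00,  8.08561818e-06,
        1.32070661e+00, -6.66517883e-02]), 'qvel': array([ 0.00105807, -0.00057379,  0.00097003,  0.00128768,  0.00034964,
       -0.00129701]), 'effort': array([ 2.53103889e-05, -5.44381821e+01, -3.62372196e+01, -1.06135249e-04,
        3.04319969e-03, -1.41413349e-05]), 'ee_pos': array([ 146.5514364 , -529.91401111,  249.77907374]), 'tool_rot': array([-5.23343393e-04,  9.90911859e-01,  1.34511756e-01, -3.18585848e-05]), 'ft_force': array([-0.49123607, -0.21595954,  0.92927083]), 'moment': array([-0.02612456, -0.02564516,  0.01596828]), 'grip_force': 0.0, 'grip_width': 85.731072729054}
```

View pics/top0.png

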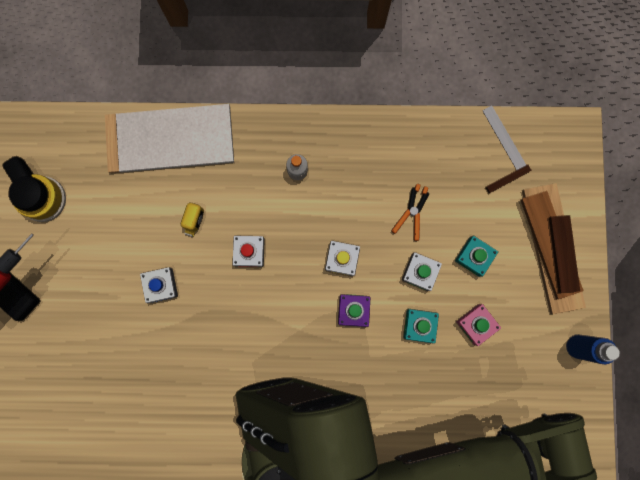

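View pics/scene0.png

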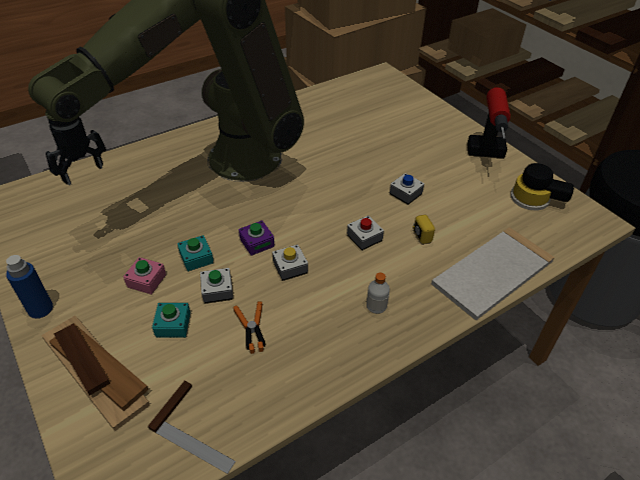

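The top view shows five green-button boxes: white lid (424,271), turquoise (480,256) and (423,327), pink (482,325), purple (355,311). The white-lidded one fits green_station, because the coloured lids are the look-alikes. Blue is at (156,285), yellow at (343,257) and red, to be avoided, at (248,251). Next I'll locate the buttons in both views and confirm green in a crop.

```bash
cat > h.py <<'E'
import cv2,numpy as np
from scipy.spatial.transform import Rotation as R
def ray(c,u,v):
    f=240/np.tan(np.radians(c["fovy"]/2)); q=np.asarray(c["attitude"])
    d=R.from_quat(q[[1,2,3,0]]).apply([(u-c["cx"])/f,(v-c["cy"])/f,1]); return np.asarray(c["eye"]),d
def plane(c,uv,z):
    e,d=ray(c,*uv); return e+d*(z-e[2])/d[2]
HUE={"blue":(105,125),"green":(55,80),"yellow":(22,34),"red":None}
def blob(img,col,near):
    h=cv2.cvtColor(img,cv2.COLOR_BGR2HSV)
    if col=="red": m=((h[...,0]<6)|(h[...,0]>174))
    else: m=(h[...,0]>=HUE[col][0])&(h[...,0]<=HUE[col][1])
    m=(m&(h[...,1]>130)&(h[...,2]>60)).astype(np.uint8)
    n,_,s,ce=cv2.connectedComponentsWithStats(m)
    k=[i for i in range(1,n) if s[i,4]>25]
    i=min(k,key=lambda i:np.hypot(*(ce[i]-near))); return ce[i],s[i]
E
python3 - <<'E'
import pickle,cv2,numpy as np
from h import *
from rig import bot
d=pickle.load(open("c.pkl","rb")); print(bot.tip_reach)
N={"blue":((156,285),(408,180)),"green":((424,271),(215,275)),"yellow":((343,257),(290,253)),"red":((248,251),(366,224))}
for k,(a,b) in N.items():
    for c,n in(("top",a),("scene",b)):
        ce,s=blob(d[c]["image"],k,n); print(k,c,ce.round(1),s,plane(d[c],ce,66).round(1))
im=d["top"]["image"]
cv2.imwrite("pics/crop.png",cv2.resize(im[210:350,330:510],None,fx=4,fy=4,interpolation=cv2.INTER_CUBIC))
E
```

```text
19.0
blue top [154.9 284.6] [149 279  13  12 125] [448.1 349.9  66. ]
blue scene [407.9 177.5] [403 175  10   6  49] [448.7 348.8  66. ]
green top [423.7 271. ] [418 266  12  11 109] [ 489.4 -342.5   66. ]
green scene [214.3 274.3] [209 270  12   9  81] [ 492.8 -344.8   66. ]
yellow top [342.6 257.4] [337 252  12  12 123] [ 522.7 -133.1   66. ]
yellow scene [289.3 253.2] [284 247  12  13 124] [ 532.5 -138.9   66. ]
red top [246.6 250. ] [241 244  12  13 126] [539.5 115.5  66. ]
red scene [365.8 221.6] [361 218  11   8  68] [542.2 113.8  66. ]
```

View pics/crop.png

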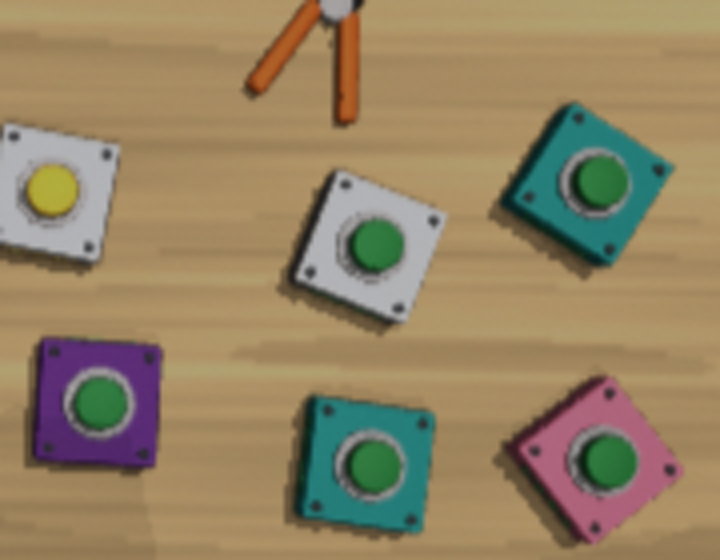

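The crop confirms that the white-lidded green box (crop 375,245; full image 424,271) is the only one without a coloured lid. Pressing blue first.

```bash
cat > press.py <<'E'
import numpy as np
from rig import bot
from h import R
def down(x,y):
    a=np.arctan2(y,x)-np.arctan2(-530,146.6)
    q=(R.from_euler("z",a)*R.from_quat([.99091,.13451,0,0])).as_quat(); return q[[3,0,1,2]]
def press(x,y):
    q=down(x,y)
    bot.move_to([x,y,220],q)
    bot.servo_line([x,y,95],speed=120)
    f0=bot.read_state()["ft_force"]
    hit=bot.servo_line([x,y,72],speed=15,until_force=9)
    s=bot.read_state(); print("hit",hit,s["ee_pos"].round(1),(s["ft_force"]-f0).round(1))
    bot.servo_line([x,y,220],speed=120)
    print("clock",bot.read_state()["clock"])
E
python3 - <<'E'
from rig import bot; import cv2
from press import press
bot.move_gripper(0); print(bot.read_state()["grip_width"])
press(448.3,349.5)
bot.dwell(.2)
c=bot.read_camera("wrist"); cv2.imwrite("pics/w1.png",c["image"])
E
```

```text
0.011196029395880306
hit True [448.4 349.6  75.2] [-2.6 -1.8  9.4]
clock 7.875
```

View pics/w1.png

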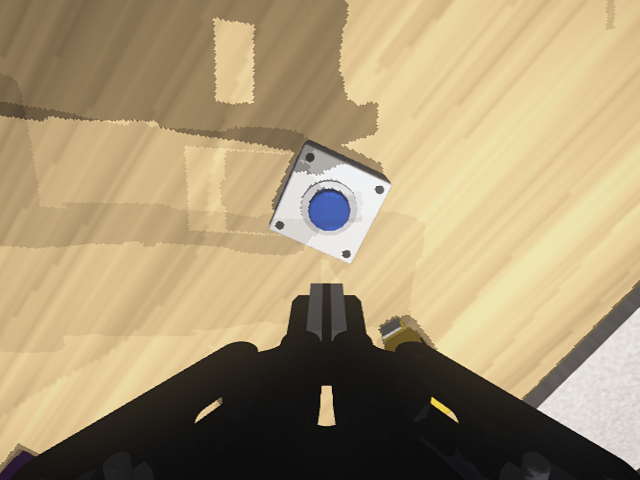

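The wrist view shows the blue button (329,210) sitting low in its bezel and the box undisturbed. The stop height of 56.2 mm at 9.4 N also matches a button on its cushion. Now green, then yellow.

```bash
python3 - <<'E'
from rig import bot; import cv2,sys
from press import press,down
press(490.5,-343.5)
if 1:
    press(523,-133.5)
p=[300,-430,300]; bot.move_to(p,down(*p[:2])); bot.dwell(.5)
from h import *
c=bot.read_camera("top"); cv2.imwrite("pics/end.png",c["image"])
import pickle
a=pickle.load(open("c.pkl","rb"))["top"]
for k,n in {"blue":(156,285),"green":(424,271),"yellow":(343,257),"red":(248,251)}.items():
    u,_=blob(c["image"],k,n);v,_=blob(a["image"],k,n)
    f=lambda d,u:float(np.median(d["depth"][int(u[1])-2:int(u[1])+3,int(u[0])-2:int(u[0])+3]))
    print(k,(u-v).round(1),f(c,u)-f(a,u))
E
```

```text
hit True [ 490.6 -343.6   75.3] [-2.3  1.1  8.2]
clock 14.35
hit True [ 523.1 -133.5   75.2] [-2.   0.6  8.2]
clock 18.9667
blue [ 0.9 -0.1] 11.90869140625
green [-0.5  0.1] 10.1195068359375
yellow [-0.1 -0. ] 8.591064453125
red [0. 0.] 0.21875
```

View pics/end.png

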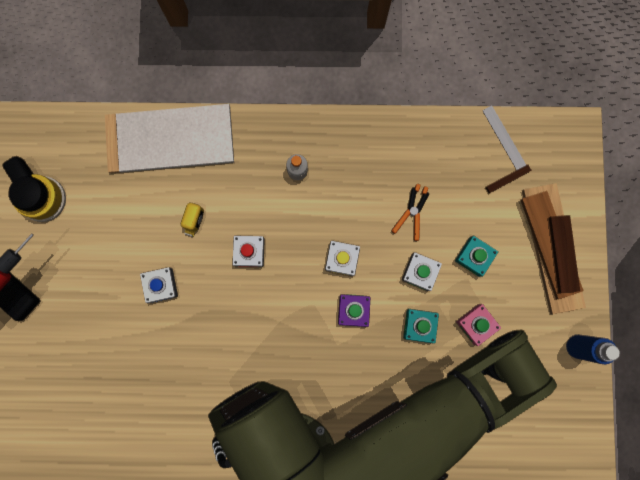

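The top view shows every box in its original place, with blue (156,285), green (423,271) and yellow (343,257) about 10 mm lower, red unchanged and the arm clear. Handing in.

```bash
python3 -c "
from rig import bot
print(bot.finish_job())"
```

```text
the job is handed in; nothing more can be done
None
```

I pressed the blue, green and yellow buttons fully in, in that order; red was not touched, the stations, tape measure, clamp and bottle look unmoved, the hand is clear, and the job is handed in (no verdict was returned).

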